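# Hold the sprung door of the soil-sample tote wide open

## Robot

A 6-joint arm with a two-finger parallel gripper is mounted at the origin on a cart in front of the work surface, level with it; the furniture and walls round the work are solid. World frame = base frame: x ahead of the robot, y to its left, z up, the work surface at z = 0. Lengths are in m, angles in rad, forces in N, time in s.
With the tool pointing down it reaches from about 0.35 to 0.85 m from the base axis. Payload 8.1 kg.
Tool frame: the origin (TCP) lies at the very end of the fingers, on their centre line; the grasp point (between the pads) lies 19 mm behind it; z points along the fingers, y is the direction in which the jaws open and shut (so a half turn about z gives the same grasp; the last joint's range is limited). The gripper opens to 93 mm and grips with 3 to 60 N. Pads are 15 mm wide; open, the fingers measure 128 mm over their backs; the gripper's body (75 mm by 188 mm) begins 65 mm behind the grasp point.
Start: joints at [-1.328, 0.13, 1.488, -0, 1.523, -0.085], TCP at [0.193, -0.568, 0.219] pointing down, gripper open.
Joint ranges: [-2.96, 2.96], [-0.89, 2.26], [0.02, 2.5], [-1.34, 4.48], [0, 2.73], [-2.66, 2.66]. Speed limits (rad/s): [2.39, 2.39, 2.79, 3.14, 3.14, 3.14].

## Interface

Orientations are given as a rotation vector (axis times angle).
In Python, from cell import robot, cams, finder gives the robot as it stands. The module is installed in compiled form; this text tells all that it offers.
- The arm moves only by the shell command python3 -m jog 'ROWS'. ROWS is JSON, a list of rows, each a list of 3 entries, a list of its own where there are three numbers: the finger opening in mm, from 0 to 93, then the shift along the tool's x, y, z in mm, then the turn about the tool's z in rad. A call has exactly 8 rows; each row is the pose to reach, as a shift and turn from the pose commanded when the call began, along the tool's axes at that moment; what a row does not reach only later rows make up. A row lasts 1/12 s, in which the tool goes at most 41.7 mm and 7.16 degrees, less where a joint would pass 70% of its speed; a pose out of reach is approached as far as the arm can. A call with a gripper value outside its range is refused whole. The fingers move at their own pace and stop on an object; the grip force is fixed at half the most. Time passes only in rows, so rows that repeat a pose let the fingers close, or fill a call up. It gives the time, the measured TCP pose, the force and the opening at its end, in the units of the state.
- robot.read_state(): the state, without advancing time (a new reading comes with each control period).
- cams.snapshot(name): name is "scene" or "top" or "wrist"; returns the picture (400x640x3 uint8, blue, green, red); there is no depth.
- cams.camera_model(name): a dict with "fx", "fy", "cx", "cy" (pixels), "rvec" (rotation vector, rad) and "tvec" (3), from world to camera coordinates, as OpenCV has them; the wrist camera has in their place "T_tool_cam" (4x4, takes a point from camera to tool coordinates, whose origin is the TCP and whose axes are the flange's). Camera axes: x right, y down, z forward; pixel columns grow to the right and rows downward; lengths in m; the calibration is good to about 2 mm. A picture is of the moment at which its call begins: read the wrist's pose just before it. camera_model takes no time and is no camera call.
- robot.sign_off(): hands the job in, once; it reports no verdict.
Trained networks look in the newest picture that a camera, given by its name, has taken for a name from the list of things; names that differ only in an ending like _2 or _b are one class to them, and where a whole thing is asked for, a point or a joint stands for the part that bears it (a point fixed in the world has none). Each returns a list of dicts, best first, with "p" (0 to 1); they miss things now and then, are a little off and sometimes report something else, mostly with a low value. They report only what shows in the picture. A call takes as long as a camera call.
- finder.look_for(camera, name): "point" ([row, column] in pixels, amid what is visible of it).
- finder.masks_of(camera, name): "region" (400x640 bool, what is visible of it) and "point" ([row, column] in pixels, amid what is visible of it).
The state is a dict: "time": time; "joint_positions": joint angles; "joint_vel": joint speeds; "effort": joint torques, N m; "position": TCP position; "tool_rot": TCP orientation; "ft_force": force on the tool from outside, world axes, zero at the start; "wrist_torque": the same for the moment, N m; "gripper_width": finger opening in m.
Only numpy, scipy, OpenCV 4.12 (cv2) and the standard library are available. Lean on these libraries where they do the work, as an engineer would, in place of code of your own. Each camera call takes 0.05 s, during which the arm holds its last target. There are 200 camera calls.

## Task

The jars have to come out of the sample tote and I need both hands for them, so hold its barred door wide open for me, close to square with the front. First slide the stray pale metal tin, which stands in the way of the door, along the bench, without lifting it, until it stands next to the other two tins with no more than a finger's breadth between; then squeeze the red catch, which lets the door step out onto the yellow one, squeeze the yellow catch to free it, and swing the door by its upright pull bar past its check. Leave the other tins and the jars alone, and finish still gripping the pull bar: the door swings back if you let go.

Things in the scene. Friction and masses are not known exactly. Their poses are not given: they have to be found in the camera images.
- tote: Dark slate-grey plastic sample tote fixed to the bench, 210 deep (x) x 270 wide (y) x 150 mm high. Origin under its middle, z = 0 at the bench; x points from its open front to its back, y to the left as one faces it. Shut, the door lies in the plane x = -111, its top at z = 150. On the roof (z = 150) are two catches and, within 80 mm of the hinge, the low door check (up to z = 170).
- red_catch_grip (a point): Red catch on the roof: middle between its two upright tabs, z = 172 mm. 22 mm along the tote's -y is the red sliding tab, 22 mm along +y the black fixed rest; each 8 thick, 24 wide (tote's x), up to z = 185: 52 mm over both, 40 squeezed. Squeeze from above along the tote's y. Flat plates round them reach z = 159: keep finger tips above that. Fixed point.
- yellow_catch_grip (a point): Yellow catch, the same in every size and height as the red one and 95 mm to its right (the tote's -y): yellow sliding tab on the right, black fixed rest on the left. This point is the middle between them, z = 172 mm. It catches the door at its second stop (0.13 rad) once the red catch has let go; squeezed before the red one it does nothing.
- red_catch (a joint): Travel of the red tab towards its black rest, m: 0 at rest, 0.012 fully squeezed; from about 0.008 it clears the door's pin. A spring resists (4 N at first, 9 N at the end) and brings it back when let go.
- yellow_catch (a joint): Travel of the yellow tab towards its black rest, m: 0 at rest, 0.012 fully squeezed; from about 0.010 it clears the door's pin. The same spring as the red one.
- door (a joint): Angle of the barred aluminium door, rad: 0 shut, 1.7 at its stop; hinge upright at the right of the front, opens counter-clockwise from above. A spring (0.6 N m/rad, rest 0.36) steps it out to about 0.13 when the red catch is held squeezed 0.5 s, to about 0.35 at the yellow; farther out it pulls back. A ball check resists from 0.45 to 0.75 (some 6 N at the bar); let go past it, the door falls back.
- door_hinge (a point): A point on the door's upright hinge axis, z = 177 mm (fixed to the tote). The door is 250 mm long from here, 12 thick, and its lower edge is 15 mm over the bench. Wide open is more than 1.3 rad, 1.45 is a good angle; holding it there takes about 4 N at the pull bar.
- pull_grip (a point): Grip point on the axis of the pull bar, z = 177 mm; moves with the door: 159 mm from the hinge axis, 36 mm in front of the door's mid plane.
- pull_bar: Upright pull bar on the door's front face, steel with a black rubber sleeve at its top: sleeve 16 mm diameter from z = 146 to 203 mm, free all round; 22 mm between it and the door face, whose top is at z = 150 (catch pins to 165). The sleeve turns freely on the bar, so the grip need not turn with the door. Origin at the sleeve's foot.
- tin_stray: Stray round pale aluminium moisture tin, 62 mm diameter, 34 mm high, about 150 g, standing on the bench in front of the door, within its swing; origin under its middle
- tin_b: Second pale aluminium tin, 62 mm diameter, 34 mm high, standing on the bench to the left of the tote's front, outside the door's swing; origin under its middle
- tin_c: Third, slightly smaller aluminium tin, 58 mm diameter, 28 mm high, beside tin_b on the side away from the stray one; origin under its middle
- jar_1: Soil-sample jar with a white lid, 60 mm diameter, 85 mm high, standing in the tote; origin under its middle
- jar_2: Second soil-sample jar with a white lid, same size, standing in the tote; origin under its middle
- jar_3: Soil-sample jar with a blue lid, 54 mm diameter, 70 mm high, standing in the tote; origin under its middle

How it is judged:
On the way, in this order (a step that is already met when the one before it is completed fails the run):
1. the stray tin stands next to the other tins, at rest, the door still shut ((horizontal distance between tin_stray and tin_b below 0.093 m or horizontal distance between tin_stray and tin_c below 0.091 m) and linear speed of tin_stray below 0.01 m/s and value of joint door below 0.05 rad), for 0.2 s.
2. red catch squeezed: the door has stepped out onto the yellow catch (value of joint door between 0.07 and 0.2 rad), for 0.1 s.
3. yellow catch squeezed: the door is free and ajar (value of joint door between 0.25 and 0.6 rad), for 0.1 s.
4. door swung past its check (value of joint door above 1.1 rad), for 0.1 s.
At the end, for the whole second after the job is handed in: The door stands still at more than 1.3 rad (75 degrees), with the fingers on its pull bar (contact over 1 N), and the stray tin stands upright on the bench beside another tin, no more than 30 mm between them; all of it keeps for the last second (value of joint door above 1.3 rad and velocity of joint door between -0.08 and 0.08 rad/s and contact force between the fingers and pull_bar above 1 N and (horizontal distance between tin_stray and tin_b below 0.093 m or horizontal distance between tin_stray and tin_c below 0.091 m) and angle between tin_stray's own z axis and vertical below 0.1 rad and height (world z) of tin_stray below 0.008 m); the arm keeps its last pose, push and grip.
It fails at once if the stray tin is lifted off the bench (over 10 mm) or tipped (height (world z) of tin_stray above 0.01 m or angle between tin_stray's own z axis and vertical above 0.35 rad).
It fails at once if another tin is shifted by more than 30 mm or tipped (distance of any of tin_b, tin_c from where it was at the start of the episode above 0.03 m or angle between any of tin_b, tin_c's own z axis and vertical above 0.35 rad).
It fails at once if a jar is shifted by more than 30 mm or tipped (distance of any of jar_1, jar_2, jar_3 from where it was at the start of the episode above 0.03 m or angle between any of jar_1, jar_2, jar_3's own z axis and vertical above 0.35 rad).
It also fails if it takes over 72 s, if anything falls off the work surface, if the arm or the gripper's body presses on something with over 40 N, if the wrist force passes 120 N, or if a joint passes its speed limit or range.

## Working session

There is one attempt and no reset: what is moved stays moved. The work goes in short steps, Python scripts to look and compute and a shell command to move; the robot and the scene stay as the last step left them, time stands still between calls to the robot, and variables do not carry over. Pictures are saved under pics/ and viewed, on a budget of 10 in all, crops included, one or two more only if the job needs it, and the job is handed in when it is done.

```bash
mkdir -p pics
cat > h.py <<'E'
import numpy as np,cv2
from cell import robot,cams,finder
from scipy.spatial.transform import Rotation as R
def cam(n):
    m=cams.camera_model(n);K=np.array([[m['fx'],0,m['cx']],[0,m['fy'],m['cy']],[0,0,1]])
    if 'rvec' in m: Rm=R.from_rotvec(np.ravel(m['rvec'])).as_matrix();t=np.ravel(m['tvec'])
    else:
        s=robot.read_state();T=np.eye(4);T[:3,:3]=R.from_rotvec(s['tool_rot']).as_matrix();T[:3,3]=s['position']
        W=np.linalg.inv(T@np.array(m['T_tool_cam']));Rm=W[:3,:3];t=W[:3,3]
    return K,Rm,t
def ray(c,rc,z):
    K,Rm,t=c;d=Rm.T@np.linalg.inv(K)@[rc[1],rc[0],1];o=-Rm.T@t
    return o+d*(z-o[2])/d[2]
def proj(c,P):
    K,Rm,t=c;q=(K@(Rm@np.atleast_2d(P).T+t[:,None])).T;return q[:,:2]/q[:,2:]
E
python3 - <<'E'
from h import *
s=robot.read_state();print(s['position'],s['tool_rot'],s['time'])
for n in('scene','top'):
    c=cam(n);im=cams.snapshot(n);cv2.imwrite(f'pics/{n}0.png',im);print(n,'cam at',-c[1].T@c[2])
    for k,z in(('tin_stray',.03),('red_catch_grip',.172),('yellow_catch_grip',.172),('red_catch',.18),('yellow_catch',.18),('pull_bar',.18),('pull_grip',.177),('door_hinge',.177),('jar_1',.08)):
        print(k,[(np.round(r['point']),round(r['p'],2),ray(c,r['point'],z).round(3)[:2]) for r in finder.look_for(n,k)][:4])
E
```

```text
[ 0.19305609 -0.56750844  0.21760929] [-3.09772311e+00 -5.12269793e-01  1.94156552e-04] 0.0
scene cam at [-0.16023096  0.38876009  0.83526464]
tin_stray [(array([286., 367.]), 0.55, array([0.439, 0.17 ]))]
red_catch_grip [(array([185., 302.]), 0.64, array([0.608, 0.282]))]
yellow_catch_grip [(array([182., 304.]), 0.93, array([0.615, 0.277]))]
red_catch [(array([191., 293.]), 0.57, array([0.581, 0.303]))]
yellow_catch [(array([174., 330.]), 0.73, array([0.624, 0.22 ])), (array([210., 312.]), 0.22, array([0.52 , 0.275]))]
pull_bar []
pull_grip [(array([182., 302.]), 0.64, array([0.608, 0.282])), (array([194., 330.]), 0.44, array([0.565, 0.231]))]
door_hinge [(array([182., 305.]), 0.6, array([0.608, 0.275]))]
jar_1 [(array([224., 292.]), 0.57, array([0.587, 0.307])), (array([212., 314.]), 0.51, array([0.617, 0.254]))]
top cam at [0.3897985  0.26498368 1.04665495]
tin_stray [(array([258., 354.]), 0.76, array([0.449, 0.175]))]
red_catch_grip [(array([153., 322.]), 0.76, array([0.688, 0.254]))]
yellow_catch_grip [(array([156., 323.]), 0.55, array([0.682, 0.251]))]
red_catch [(array([188., 303.]), 0.48, array([0.603, 0.298]))]
yellow_catch [(array([172., 338.]), 0.48, array([0.638, 0.216])), (array([157., 323.]), 0.46, array([0.675, 0.251]))]
pull_bar [(array([205., 336.]), 0.5, array([0.561, 0.226]))]
pull_grip [(array([254., 261.]), 0.58, array([0.455, 0.395])), (array([203., 332.]), 0.45, array([0.566, 0.233]))]
door_hinge [(array([155., 324.]), 0.81, array([0.681, 0.249]))]
jar_1 [(array([156., 320.]), 0.24, array([0.711, 0.256]))]
```

Run:
```python
import cv2,numpy as np
a=cv2.imread('pics/scene0.png')[120:320,200:460];b=cv2.imread('pics/top0.png')[90:290,200:460]
cv2.imwrite('pics/c0.png',np.vstack([cv2.resize(x,(780,600),interpolation=2)[:,:] for x in(a,)]));cv2.imwrite('pics/c1.png',cv2.resize(b,(780,600),interpolation=2))
```

```text
(no output)
```

View pics/c0.png

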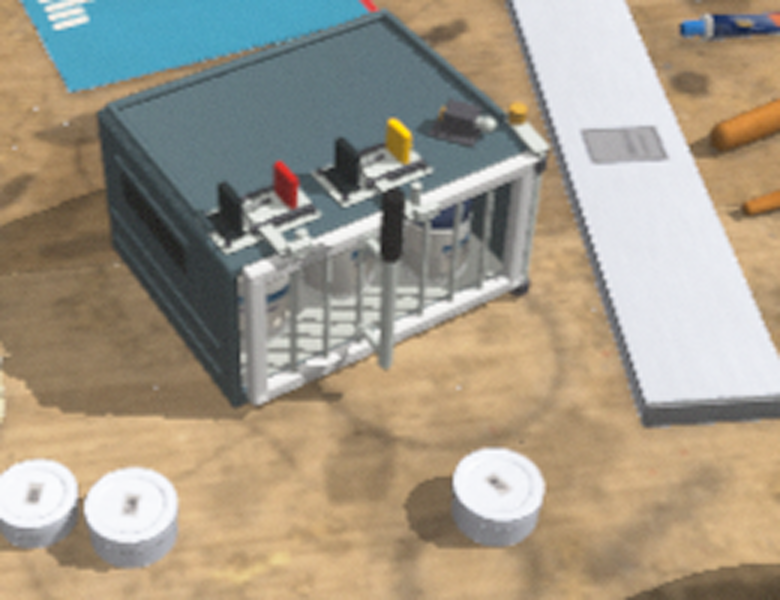

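View pics/c1.png

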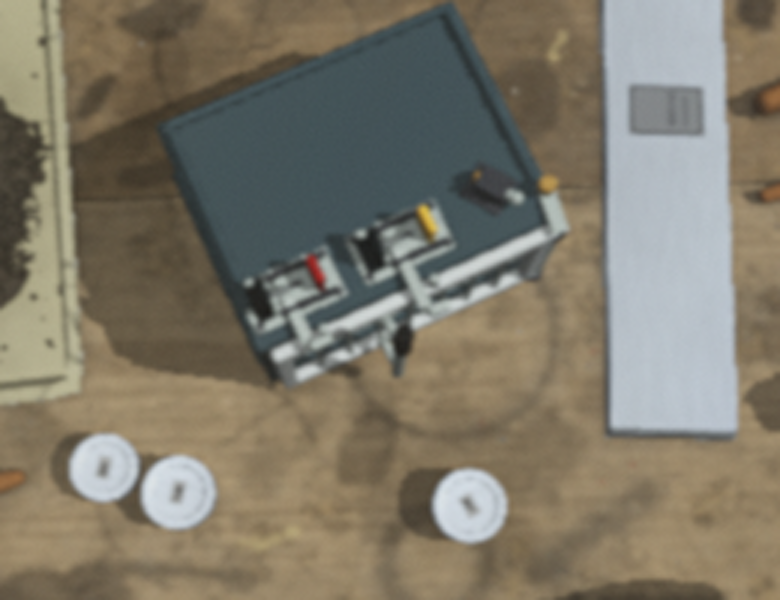

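The two crops (3x scale) show the following, in full-image pixels:

- **Stray tin:** alone at about top (258, 357).
- **tin_b and tin_c:** at about top (254, 259) and (246, 234).
- **Tote:** turned about 25°, with red and yellow tabs on the roof.
- **Pull bar:** black sleeve at about top (200, 334).

Next I fit the tote pose from both cameras.

```bash
cat > fit.py <<'E'
from h import *
from scipy.optimize import least_squares
C={'top':(cam('top'),90),'scene':(cam('scene'),120)}
# params: tx,ty,yaw, xr,yr (red grip in tote), xp,yp pull in tote, hx,hy
def pts(p):
    tx,ty,a,xr,yr,xp,yp,hx,hy=p
    L={'red':(xr,yr-.022,.185),'rrest':(xr,yr+.022,.185),'yel':(xr,yr-.117,.185),'yrest':(xr,yr-.073,.185),'bar':(xp,yp,.203),'bl':(.105,.135,.15),'br':(.105,-.135,.15),'hin':(hx,hy,.177)}
    c,s=np.cos(a),np.sin(a)
    return {k:np.array([tx+c*x-s*y,ty+s*x+c*y,z]) for k,(x,y,z) in L.items()}
M={'top':dict(red=(314,256),rrest=(254,286),yel=(427,206),yrest=(368,234),bar=(404,328),bl=(160,128),br=(447,3),hin=(548,183)),
'scene':dict(red=(284,165),rrest=(227,188),yel=(397,123),yrest=(345,143),bar=(393,192),bl=(103,108),br=(380,12),hin=(518,106))}
def f(p):
    P=pts(p);r=[]
    for n,(c,o) in C.items():
        for k,(u,v) in M[n].items(): r+=list(proj(c,P[k])[0]-[200+u/3,o+v/3])
    return r
if __name__=='__main__':
    s=least_squares(f,[.65,.25,.4,-.07,.05,-.147,.03,-.11,-.13],loss='soft_l1');p=s.x
    print(p.round(4));print(np.array(f(p)).reshape(2,-1,2).round(1).tolist())
    for k,v in pts(p).items(): print(k,v.round(4))
    np.save('p.npy',p)
    P=pts(p);print('redgrip',(P['red']+P['rrest'])[:2]/2,'yelgrip',(P['yel']+P['yrest'])[:2]/2)
    c=C['top'][0]
    for n,(u,v),z in(('stray',(470,505),.034),('b',(178,492),.034),('c',(103,467),.028)): print(n,ray(c,(90+v/3,200+u/3),z))
    c=C['scene'][0]
    for n,(u,v),z in(('stray',(498,484),.034),('b',(131,506),.034),('c',(36,494),.028)): print(n,ray(c,(120+v/3,200+u/3),z))
E
python3 fit.py
```

```text
[ 0.7089  0.2567  0.4119 -0.0601  0.0904 -0.1402  0.0307 -0.0792 -0.1241]
[[[-0.4, 2.0], [2.0, -0.1], [-0.7, 1.8], [1.8, 0.2], [-0.1, 0.5], [-1.5, 0.5], [2.2, -0.9], [-0.2, 0.7]], [[-0.5, -0.4], [0.1, -1.0], [-0.4, -0.9], [-0.2, -1.0], [0.0, -0.8], [-2.1, 0.9], [3.6, -1.2], [0.1, -1.9]]]
red [0.6265 0.2954 0.185 ]
rrest [0.6088 0.3357 0.185 ]
yel [0.6645 0.2083 0.185 ]
yrest [0.6469 0.2486 0.185 ]
bar [0.5682 0.2287 0.203 ]
bl [0.7511 0.4225 0.15  ]
br [0.8592 0.1751 0.15  ]
hin [0.686  0.1113 0.177 ]
redgrip [0.61765099 0.31552619] yelgrip [0.65568674 0.22847286]
stray [0.4487633  0.16997525 0.034     ]
b [0.46670262 0.41999783 0.034     ]
c [0.49045801 0.48599257 0.028     ]
stray [0.44650488 0.17102824 0.034     ]
b [0.46335893 0.42041557 0.034     ]
c [0.48738026 0.48415658 0.028     ]
```

```bash
cat >> h.py <<'E'
def go(x,y,z,yaw=.412):
    s=robot.read_state();Rm=R.from_rotvec(s['tool_rot']).as_matrix();d=Rm.T@(np.array([x,y,z])-s['position'])
    cy=np.arctan2(Rm[1,0],Rm[0,0]);print('shift',(d*1e3).round(1),'turn',round(-(yaw-cy),4),'F',np.round(s['ft_force'],1),'w',round(s['gripper_width'],4),'t',round(s['time'],2),'p',np.round(s['position'],4))
E
python3 -c "
from h import *
go(.4476,.1705,.2)"
```

```text
shift [ 478.6 -617.3   18.7] turn -0.0842 F [-1.1 -0.7  0.4] w 0.0927 t 1.0 p [ 0.1932 -0.5681  0.2187]
```

```bash
python3 -m jog '[[93,[24,-31,0],0],[93,[63,-62,0],0],[93,[90,-93,0],-0.08],[93,[115,-124,0],-0.084],[93,[140,-155,0],-0.084],[93,[165,-190,0],-0.084],[93,[190,-220,0],-0.084],[93,[200,-250,0],-0.084]]'
python3 -c "
from h import *
go(.4476,.1705,.2)"
```

```text
time: 1.67
position: [0.3032, -0.2647, 0.2188]
tool_rot: [3.075, 0.644, 0.002]
ft_force: [0.2, -0.3, 1.1]
gripper_width: 0.0931
shift [ 306.7 -340.7   19. ] turn 0.0006 F [ 0.2 -0.3  1.1] w 0.0931 t 1.67 p [ 0.3032 -0.2647  0.2188]
```

```bash
python3 -m jog '[[93,[28,-30,0],0],[93,[56,-60,0],0],[93,[84,-92,0],0],[93,[112,-124,0],0],[93,[140,-156,0],0],[93,[168,-188,0],0],[93,[196,-218,0],0],[93,[224,-248,0],0]]'
python3 -m jog '[[93,[28,-30,0],0],[93,[56,-60,0],0],[93,[75,-82,0],0],[93,[80,-89,0],0],[93,[80,-89,0],0],[93,[80,-89,0],0],[93,[80,-89,0],0],[93,[80,-89,0],0]]'
python3 - <<'E'
from h import *
go(.4476,.1705,.2)
c=cam('wrist');im=cams.snapshot('wrist');cv2.imwrite('pics/w1.png',im)
for k,z in(('tin_stray',.03),('pull_bar',.19)):
    for r in finder.masks_of('wrist',k): 
        m=r['region'];ys,xs=np.where(m);print(k,r['point'],r['p'],ray(c,r['point'],z),ys.min(),ys.max(),xs.min(),xs.max())
print(proj(c,[[.4476,.1705,.034]]))
E
```

```text
time: 2.33
position: [0.4076, 0.0502, 0.2192]
tool_rot: [3.075, 0.642, 0.002]
ft_force: [0.1, -1.3, 0.1]
gripper_width: 0.093
time: 3.0
position: [0.445, 0.1601, 0.2188]
tool_rot: [3.075, 0.64, 0.0]
ft_force: [-0.7, -0.5, 0.1]
gripper_width: 0.0929
shift [ 6.5 -8.5 18.8] turn -0.002 F [-0.7 -0.5  0.1] w 0.0929 t 3.0 p [0.445  0.1601 0.2188]
tin_stray [168.3, 307.9] 0.7 [0.44759776 0.17329862 0.03      ] 135 197 280 340
pull_bar [10.3, 23.5] 0.65 [0.49631862 0.34274793 0.19      ] 0 25 0 55
[[310.33220607 170.16345339]]
```

View pics/w1.png

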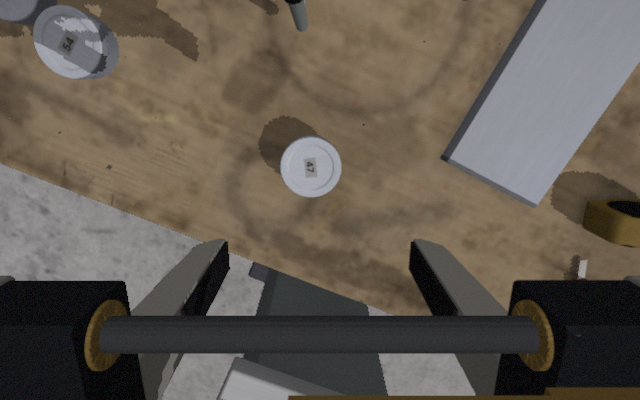

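The wrist view shows the stray tin's lid at (col 311, row 167), as predicted. The bench edge runs from (0, 165) to (400, 320), so I check how close that is before choosing the target.

Run:
```python
from h import *
c=cam('wrist')
for rc in((165,0),(240,200),(320,400)): print(ray(c,rc,0))
x=ray(c,(167,311),.034);print(x)
go(x[0],x[1],.008); print(cams.camera_model('wrist')['T_tool_cam'])
```

```text
[0.30972178 0.48580965 0.        ]
[0.31227867 0.25519096 0.        ]
[ 0.30868686 -0.01090935  0.        ]
[0.45102336 0.17156548 0.034     ]
shift [  9.7  -7.8 210.9] turn -0.0019 F [-0.1  0.7 -0.1] w 0.0927 t 3.15 p [0.4451 0.1605 0.2189]
[[-3.15732901e-04 -9.59366045e-01 -2.82164299e-01  7.92180885e-02]
 [ 9.99999662e-01 -5.16937470e-04  6.38633101e-04 -1.55906430e-04]
 [-7.58544211e-04 -2.82164002e-01  9.59365885e-01 -1.66460555e-01]
 [ 0.00000000e+00  0.00000000e+00  0.00000000e+00  1.00000000e+00]]
```

```bash
python3 -m jog '[[93,[4,-4,35],0],[93,[8,-8,72],0],[93,[8,-8,110],0],[93,[8,-8,145],0],[93,[8,-8,175],0],[93,[8,-8,195],0],[93,[8,-8,205],0],[93,[8,-8,209],0]]'
python3 -m jog '[[93,[0,0,0],0],[70,[0,0,0],0],[50,[0,0,0],0],[50,[0,0,0],0],[50,[0,0,0],0],[50,[0,0,0],0],[50,[0,0,0],0],[50,[0,0,0],0]]'
python3 - <<'E'
from h import *
go(.378,.382,.0095);go(.396,.390,.0095)
E
```

```text
time: 3.82
position: [0.4478, 0.1712, 0.0079]
tool_rot: [3.075, 0.641, -0.005]
ft_force: [-0.0, -0.3, -0.4]
gripper_width: 0.0931
time: 4.48
position: [0.4497, 0.1722, 0.0103]
tool_rot: [3.075, 0.642, 0.002]
ft_force: [-2.0, 0.2, 6.0]
gripper_width: 0.062
shift [  18.3 -221.     0.8] turn -0.0001 F [-2.   0.2  6. ] w 0.062 t 4.48 p [0.4497 0.1722 0.0103]
shift [  38.  -221.1    0.8] turn -0.0001 F [-2.   0.2  6. ] w 0.062 t 4.48 p [0.4497 0.1722 0.0103]
```

```bash
python3 -m jog '[[50,[2,-12,0],0],[50,[4,-32,0],0],[50,[8,-56,0],0],[50,[12,-80,0],0],[50,[15,-104,0],0],[50,[16,-128,0],0],[50,[16,-150,0],0],[50,[16,-165,0],0]]'
python3 -m jog '[[50,[0,-15,0],0],[50,[0,-30,0],0],[50,[0,-42,0],0],[50,[0,-50,0],0],[50,[0,-55,0],0],[50,[4,-56,0],0],[50,[8,-56,0],0],[50,[10,-56,0],0]]'
python3 - <<'E'
from h import *
go(.396,.390,.0095)
c=cam('top')
cams.snapshot('top');cams.snapshot('scene')
for r in finder.masks_of('top','tin_b'):print('top',ray(c,r['point'],.02),r['p'])
c=cam('scene')
for r in finder.masks_of('scene','tin_b'):print('scene',ray(c,r['point'],.02),r['p'])
c=cam('wrist');im=cams.snapshot('wrist');cv2.imwrite('pics/w2.png',im)
for r in finder.masks_of('wrist','tin_b'):print('wrist',ray(c,r['point'],.034),r['p'],r['point'])
E
```

```text
time: 5.15
position: [0.3978, 0.3312, 0.0103]
tool_rot: [3.075, 0.644, 0.002]
ft_force: [0.8, -3.5, 5.0]
gripper_width: 0.0617
time: 5.82
position: [0.3842, 0.3855, 0.0103]
tool_rot: [-3.075, -0.643, 0.001]
ft_force: [-7.1, -3.4, 11.3]
gripper_width: 0.0621
shift [12.6  0.6  0.8] turn 0.0002 F [-7.1 -3.4 11.3] w 0.0621 t 5.82 p [0.3842 0.3855 0.0103]
top [0.49072708 0.49094326 0.02      ] 0.84
scene [0.58067102 0.30892978 0.02      ] 0.74
scene [0.49696447 0.44913802 0.02      ] 0.57
scene [0.49024715 0.48633876 0.02      ] 0.57
wrist [0.46688713 0.42215042 0.034     ] 0.74 [65.4, 317.4]
wrist [0.46759176 0.46810164 0.034     ] 0.66 [9.7, 202.5]
```

View pics/w2.png

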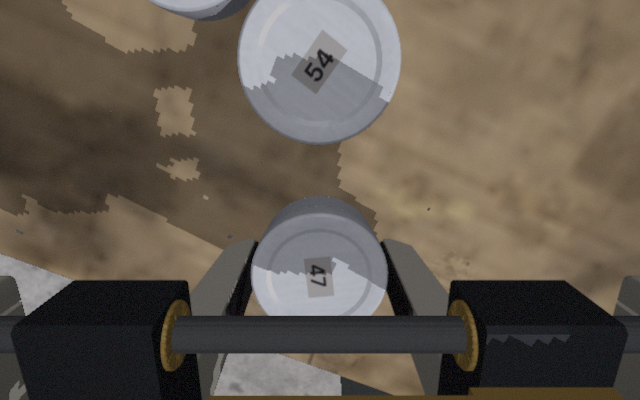

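Tin 54 (tin_b) sits straight ahead at (col 319, row 60), about 89 mm centre to centre. I advance 13 mm and release.

```bash
python3 -m jog '[[50,[4,0,0],0],[50,[8,0,0],0],[50,[12,0,0],0],[50,[13,0,0],0],[50,[13,0,0],0],[93,[13,0,0],0],[93,[13,0,0],0],[93,[13,0,0],0]]'
python3 -m jog '[[93,[0,0,0],0],[93,[0,0,-10],0],[93,[0,0,-40],0],[93,[0,0,-80],0],[93,[0,0,-120],0],[93,[0,0,-160],0],[93,[0,0,-200],0],[93,[0,0,-235],0]]'
python3 - <<'E'
from h import *
go(.6176,.3155,.250)
c=cam('wrist');im=cams.snapshot('wrist');cv2.imwrite('pics/w3.png',im)
for r in finder.masks_of('wrist','tin_b'):print('wrist',ray(c,r['point'],.034),r['p'],r['point'])
E
```

```text
time: 6.78
position: [0.3962, 0.3899, 0.0092]
tool_rot: [3.075, 0.642, -0.001]
ft_force: [-0.1, -0.5, -0.1]
gripper_width: 0.0775
time: 7.45
position: [0.3965, 0.3902, 0.2486]
tool_rot: [-3.074, -0.642, -0.003]
ft_force: [0.3, 1.1, -0.5]
gripper_width: 0.0928
shift [172.7 157.   -1.1] turn -0.0002 F [ 0.3  1.1 -0.5] w 0.0928 t 7.45 p [0.3965 0.3902 0.2486]
wrist [0.46791322 0.42122399 0.034     ] 0.61 [97.2, 319.0]
```

```bash
python3 -m jog '[[93,[20,30,0],0],[93,[40,60,0],0],[93,[60,90,0],0],[93,[80,120,0],0],[93,[90,145,0],0],[93,[95,157,0],0],[93,[95,157,0],0],[93,[95,157,0],0]]'
python3 - <<'E'
from h import *
from fit import pts
p=np.load('p.npy');P=pts(p)
go(.6176,.3155,.250)
c=cam('wrist');im=cams.snapshot('wrist')
for k,v in P.items():
    u=proj(c,v)[0];print(k,u.round());cv2.drawMarker(im,tuple(int(x) for x in u),(255,0,255),0,10,1)
cv2.imwrite('pics/w4.png',im)
E
```

```text
time: 8.22
position: [0.546, 0.2842, 0.2442]
tool_rot: [-3.075, -0.64, 0.002]
ft_force: [-0.2, -0.1, -0.2]
gripper_width: 0.093
shift [78.1 -0.2 -5.8] turn -0.0015 F [-0.2 -0.1 -0.2] w 0.093 t 8.22 p [0.546  0.2842 0.2442]
red [354.  97.]
rrest [283.  97.]
yel [509.  97.]
yrest [437.  97.]
bar [414. 229.]
bl [ 241. -201.]
br [ 709. -202.]
hin [648. 127.]
```

View pics/w4.png

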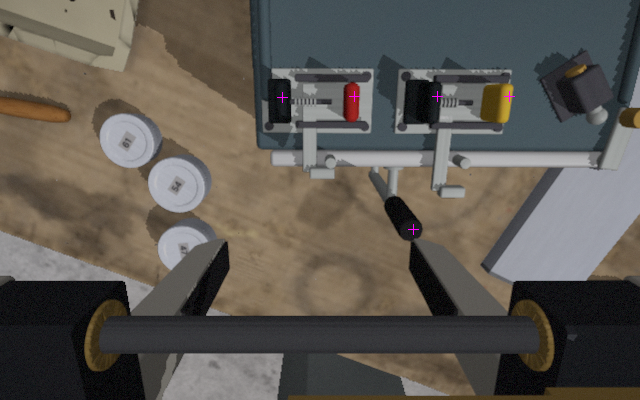

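The projected markers land on the tabs and on the sleeve top (414, 229), and the door edge is level in the image. The fit is good, so I move on to squeezing the red catch.

```bash
python3 -m jog '[[76,[25,0,0],0],[76,[50,0,0],0],[76,[70,0,0],0],[76,[78,0,0],0],[76,[78,0,20],0],[76,[78,0,45],0],[76,[78,0,65],0],[76,[78,0,78],0]]'
python3 -m jog '[[76,[0,0,0],0],[60,[0,0,0],0],[39,[0,0,0],0],[39,[0,0,0],0],[39,[0,0,0],0],[39,[0,0,0],0],[39,[0,0,0],0],[39,[0,0,0],0]]'
python3 -c "
from h import *
go(.6176,.3155,.166)"
```

```text
time: 8.93
position: [0.6154, 0.3169, 0.1639]
tool_rot: [3.074, 0.646, -0.005]
ft_force: [-0.7, 0.4, -1.4]
gripper_width: 0.0759
time: 9.6
position: [0.616, 0.3225, 0.1687]
tool_rot: [-3.064, -0.646, -0.003]
ft_force: [-8.9, 24.9, 1.5]
gripper_width: 0.0405
shift [-1.4  7.   2.6] turn 0.0037 F [-8.9 24.9  1.5] w 0.0405 t 9.6 p [0.616  0.3225 0.1687]
```

Fully squeezed (40.5 mm). The side force comes from the squeezed centre sitting 6 mm towards the fixed rest. I compensate for that, hold, and check.

```bash
python3 -m jog '[[39,[0,-3,0],0],[39,[0,-6,0],0],[39,[0,-6,0],0],[39,[0,-6,0],0],[39,[0,-6,0],0],[39,[0,-6,0],0],[39,[0,-6,0],0],[39,[0,-6,0],0]]'
python3 - <<'E'
from h import *
go(.6176,.3155,.166)
for n in('top','scene'):
    im=cams.snapshot(n);cv2.imwrite(f'pics/{n}5.png',im)
a=cv2.resize(cv2.imread('pics/top5.png')[120:240,240:400],(640,480));cv2.imwrite('pics/c5.png',a)
E
```

```text
time: 10.27
position: [0.6158, 0.3229, 0.1688]
tool_rot: [-3.072, -0.643, -0.004]
ft_force: [-2.9, 7.1, 6.2]
gripper_width: 0.0396
shift [-1.3  7.5  2.7] turn 0.0005 F [-2.9  7.1  6.2] w 0.0396 t 10.27 p [0.6158 0.3229 0.1688]
```

View pics/scene5.png

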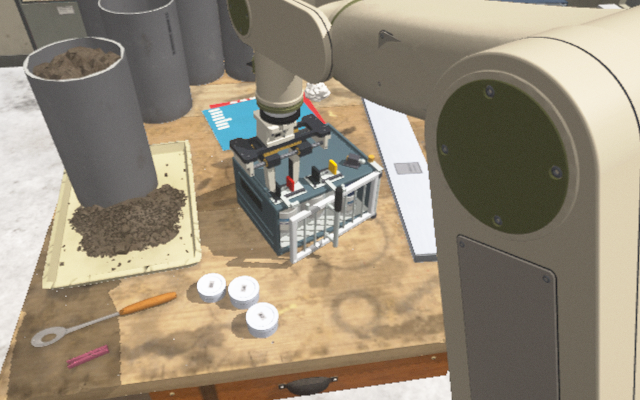

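The scene view shows the door stepped out a little at its free end, with the bar at about (339, 198), and the three tins together at (212–262, 287–320). I release and move to the yellow catch.

```bash
python3 -m jog '[[76,[0,0,0],0],[76,[0,0,0],0],[76,[0,2,0],0],[76,[0,4,-10],0],[76,[0,4,-35],0],[76,[0,35,-40],0],[76,[0,70,-40],0],[76,[0,98,-40],0]]'
python3 -c "
from h import *
go(.6557,.2285,.166)"
```

```text
time: 11.03
position: [0.6555, 0.2298, 0.2083]
tool_rot: [3.075, 0.643, 0.002]
ft_force: [0.8, 0.2, -0.5]
gripper_width: 0.0759
shift [-0.4  1.2 42.3] turn 0.0004 F [ 0.8  0.2 -0.5] w 0.0759 t 11.03 p [0.6555 0.2298 0.2083]
```

```bash
python3 -m jog '[[76,[0,1,0],0],[76,[0,1,15],0],[76,[0,1,30],0],[76,[0,1,40],0],[76,[0,1,42],0],[60,[0,1,42],0],[60,[0,1,42],0],[60,[0,1,42],0]]'
python3 -m jog '[[45,[0,-3,0],0],[38,[0,-6,0],0],[38,[0,-6,0],0],[38,[0,-6,0],0],[38,[0,-6,0],0],[38,[0,-6,0],0],[38,[0,-6,0],0],[38,[0,-6,0],0]]'
python3 -m jog '[[38,[0,0,0],0],[38,[0,0,0],0],[38,[0,0,0],0],[38,[0,0,0],0],[38,[0,0,0],0],[38,[0,0,0],0],[38,[0,0,0],0],[38,[0,0,0],0]]'
python3 - <<'E'
from h import *
go(.6557,.2285,.166)
im=cams.snapshot('scene')[120:280,210:410];cv2.imwrite('pics/s6.png',cv2.resize(im,(750,600)))
im=cams.snapshot('top');cv2.imwrite('pics/t6.png',im)
E
```

```text
time: 11.7
position: [0.6555, 0.2307, 0.1659]
tool_rot: [-3.075, -0.643, -0.002]
ft_force: [-0.1, -0.5, 0.5]
gripper_width: 0.0619
time: 12.37
position: [0.6535, 0.2358, 0.166]
tool_rot: [3.075, 0.642, 0.004]
ft_force: [1.0, -2.2, 5.3]
gripper_width: 0.0393
time: 13.03
position: [0.6535, 0.2358, 0.166]
tool_rot: [3.075, 0.642, 0.004]
ft_force: [1.1, -1.8, 5.8]
gripper_width: 0.0395
shift [-0.9  7.6  0. ] turn -0.0003 F [ 1.1 -1.8  5.8] w 0.0395 t 13.03 p [0.6535 0.2358 0.166 ]
```

View pics/s6.png

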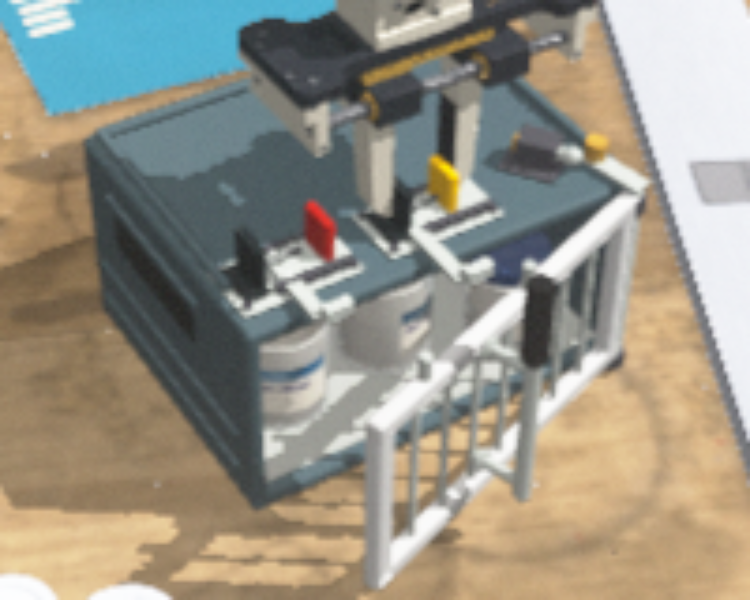

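The door is free and ajar at about 0.35 rad, with the sleeve top at about scene (col 354, row 195). I release, rise, and locate the bar.

```bash
python3 -m jog '[[76,[0,0,0],0],[76,[0,0,0],0],[76,[0,1,-5],0],[76,[0,2,-35],0],[70,[0,3,-70],0],[70,[-30,3,-85],0],[70,[-70,3,-85],0],[70,[-105,3,-85],0]]'
python3 -m jog '[[70,[-35,0,0],0],[70,[-60,0,0],0],[70,[-60,0,0],0],[70,[-60,0,0],0],[70,[-60,0,0],0],[70,[-60,0,0],0],[70,[-60,0,0],0],[70,[-60,0,0],0]]'
python3 - <<'E'
from h import *
tx,ty,a,xr,yr,xp,yp=np.load('p.npy')[:7]
c,s=np.cos(a),np.sin(a);T=lambda x,y,z:np.array([tx+c*x-s*y,ty+s*x+c*y,z])
go(.6557,.2285,.25)
w=cam('wrist');im=cams.snapshot('wrist')
for q in(.32,.36):
    hx,hy=-.111,yp-.157;b=T(hx-.036*np.cos(q)-.157*np.sin(q)*1, hy+.157*np.cos(q)-.036*np.sin(q),.203);u=proj(w,b)[0];print(q,b,u);cv2.drawMarker(im,tuple(int(x) for x in u),(255,0,255),0,10,1)
print('hinge',T(-.111,yp-.157,.177))
cv2.imwrite('pics/w7.png',im)
for n in('wrist',):
    for k in('pull_bar','pull_grip'):
        for r in finder.look_for(n,k):print(k,r['point'],r['p'],ray(w,r['point'],.177))
E
```

```text
time: 13.8
position: [0.5568, 0.1914, 0.2506]
tool_rot: [-3.074, -0.643, -0.002]
ft_force: [-1.4, -0.9, -0.1]
gripper_width: 0.07
time: 14.47
position: [0.5032, 0.1673, 0.2493]
tool_rot: [-3.075, -0.643, 0.001]
ft_force: [0.0, 0.3, -0.1]
gripper_width: 0.0701
shift [164.3   5.   -0.7] turn -0.0 F [ 0.   0.3 -0.1] w 0.0701 t 14.47 p [0.5032 0.1673 0.2493]
0.32 [0.52605948 0.18926141 0.203     ] [301.16659106 178.74360059]
0.36 [0.52245656 0.18392049 0.203     ] [306.83976676 187.2700503 ]
hinge [0.65776327 0.09653001 0.177     ]
pull_bar [167.1, 300.2] 0.69 [0.5272748  0.19183041 0.177     ]
pull_grip [167.2, 304.3] 0.66 [0.52833703 0.18922243 0.177     ]
pull_grip [176.1, 98.6] 0.43 [0.46566449 0.31718336 0.177     ]
pull_grip [43.3, 317.7] 0.28 [0.60400037 0.2121361  0.177     ]
```

View pics/w7.png

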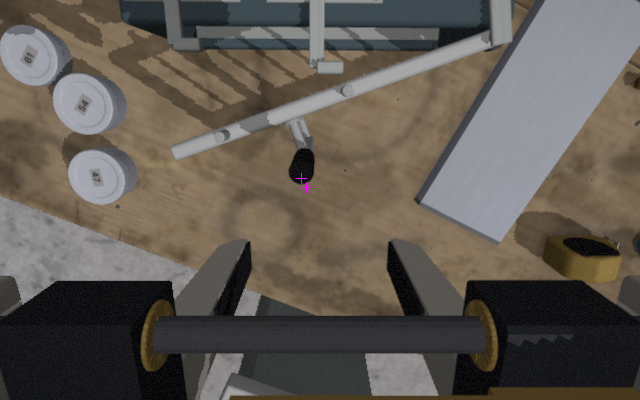

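The sleeve top is at (col 301, row 172) and the door slope gives about 0.34 rad. I line the jaws up with the door before grasping.

```bash
cat > arc.py <<'E'
from h import *
import sys
tx,ty,a,xr,yr,xp,yp=np.load('p.npy')[:7]
c,s=np.cos(a),np.sin(a);T=lambda x,y:np.array([tx+c*x-s*y,ty+s*x+c*y])
H=T(-.111,yp-.157)
def bar(q): return T(-.111-.036*np.cos(q)-.157*np.sin(q), yp-.157+.157*np.cos(q)-.036*np.sin(q))
E
python3 - <<'E'
from arc import *
b=ray(cam('wrist'),(172,301),.203);print(b,bar(.34),'final',bar(1.45),H)
go(b[0],b[1],.162,.752)
E
```

```text
[0.52964306 0.19082249 0.203     ] [0.52423132 0.18660897] final [0.51770314 0.01698027] [0.65776327 0.09653001]
shift [ 34.  -11.   87.4] turn -0.3401 F [-0.4  0.1  0.3] w 0.0699 t 14.62 p [0.5029 0.1672 0.2494]
```

```bash
python3 -m jog '[[65,[12,-4,0],-0.12],[65,[25,-8,0],-0.24],[65,[33,-11,0],-0.34],[65,[33,-11,0],-0.34],[65,[33,-11,0],-0.34],[65,[33,-11,0],-0.34],[65,[33,-11,0],-0.34],[65,[33,-11,0],-0.34]]'
python3 - <<'E'
from arc import *
w=cam('wrist');im=cams.snapshot('wrist');cv2.imwrite('pics/w8.png',im)
for r in finder.masks_of('wrist','pull_bar'):
    ys,xs=np.where(r['region']);print(r['point'],r['p'],ys.min(),ys.max(),xs.min(),xs.max())
print(proj(w,[[.5285,.190,.203],[.5285,.190,.146],[*bar(.34),.203]]))
go(.5285,.190,.162,.752)
E
```

```text
time: 15.28
position: [0.5283, 0.19, 0.2498]
tool_rot: [2.923, 1.151, 0.0]
ft_force: [-0.2, 0.5, 0.7]
gripper_width: 0.0651
[210.7, 319.7] 0.72 189 231 307 330
[134.4, 99.7] 0.43 104 162 68 139
[[318.84045188 223.52725912]
 [318.762476   198.61771499]
 [318.18113647 231.41965296]]
shift [ 0.   0.1 87.8] turn -0.0014 F [-0.   0.4  0.3] w 0.0651 t 15.38 p [0.5284 0.1901 0.2498]
```

View pics/w8.png

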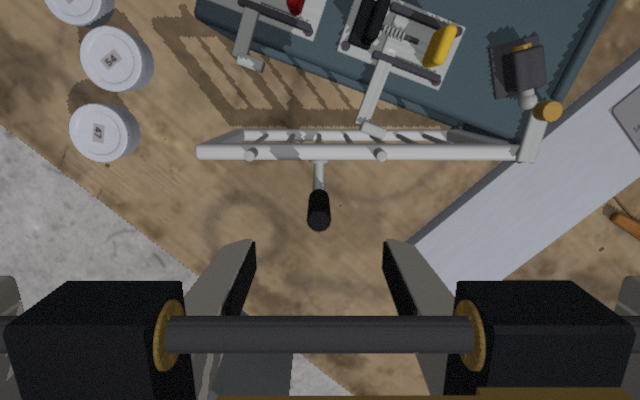

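Sleeve top at about (col 319, row 219) between the jaws, and the door parallel to them. I descend with 2 mm forward and grip.

```bash
python3 -m jog '[[65,[2,0,20],0],[65,[2,0,45],0],[65,[2,0,65],0],[65,[2,0,80],0],[65,[2,0,86],0],[40,[2,0,86],0],[10,[2,0,86],0],[5,[2,0,86],0]]'
python3 -m jog '[[5,[0,0,0],0],[5,[0,0,0],0],[5,[0,0,0],0],[5,[0,0,0],0],[5,[0,0,0],0],[5,[0,0,0],0],[5,[0,0,0],0],[5,[0,0,0],0]]'
python3 - <<'E'
from arc import *
s=robot.read_state();p=np.array(s['position']);print(s['ft_force'],s['gripper_width'])
# actual arc from grip
r=p[:2]-H;print(np.linalg.norm(r))
Rm=R.from_rotvec(s['tool_rot']).as_matrix()
for d in np.arange(.08,1.2,.08):
    q=H+np.array([[np.cos(d),-np.sin(d)],[np.sin(d),np.cos(d)]])@r
    print(round(d,2),q.round(3),(Rm.T@np.array([*(q-p[:2]),0])*1e3).round(1))
E
```

```text
time: 16.05
position: [0.5308, 0.1918, 0.1653]
tool_rot: [2.922, 1.153, 0.004]
ft_force: [-0.3, -0.5, 0.9]
gripper_width: 0.0497
time: 16.72
position: [0.5299, 0.1918, 0.1639]
tool_rot: [-2.922, -1.153, -0.0]
ft_force: [-1.4, 0.8, 2.2]
gripper_width: 0.0155
[-1.41820167  0.75520469  2.15294892] 0.015481757009232001
0.15942637948742586
0.08 [0.523 0.181] [-12.4   2.8  -0. ]
0.16 [0.516 0.17 ] [-24.6   6.5  -0. ]
0.24 [0.511 0.159] [-36.5  11.2  -0. ]
0.32 [0.506 0.147] [-47.9  16.9  -0. ]
0.4 [0.503 0.135] [-58.9  23.4  -0. ]
0.48 [0.5   0.122] [-69.3  30.8  -0. ]
0.56 [0.499 0.109] [-79.  39.  -0.]
0.64 [0.498 0.097] [-88.1  47.9  -0. ]
0.72 [0.499 0.084] [-96.4  57.6  -0. ]
0.8 [0.5   0.071] [-104.    67.9   -0. ]
0.88 [0.503 0.059] [-110.7   78.7   -0. ]
0.96 [0.506 0.046] [-116.5   90.1   -0. ]
1.04 [0.511 0.035] [-121.3  101.9   -0. ]
1.12 [0.516 0.023] [-125.3  114.    -0. ]
```

Sleeve gripped (15.5 mm), and the radius to the estimated hinge is 159.4 mm, which matches the spec of 159. I swing along the arc.

```bash
python3 -m jog '[[5,[-6,1,0],0],[5,[-18,4.5,0],0],[5,[-30.5,9,0],0],[5,[-42,14,0],0],[5,[-53,20,0],0],[5,[-64,27,0],0],[5,[-74,35,0],0],[5,[-79,39,0],0]]'
python3 - <<'E'
from arc import *
s=robot.read_state();p=np.array(s['position']);print(s['ft_force'],s['gripper_width'],s['time'])
r=p[:2]-H;print(np.linalg.norm(r))
Rm=R.from_rotvec(s['tool_rot']).as_matrix()
r=r*.1594/np.linalg.norm(r)
for d in np.arange(.0,.64,.08):
    q=H+np.array([[np.cos(d),-np.sin(d)],[np.sin(d),np.cos(d)]])@r
    print(round(d,2),q.round(3),(Rm.T@np.array([*(q-p[:2]),0])*1e3).round(1))
g=lambda v:np.arctan2(v[1],v[0])
print('q est',.0+(g(r)-g(bar(0)-H)))
E
```

```text
time: 17.38
position: [0.502, 0.1074, 0.164]
tool_rot: [2.919, 1.15, 0.011]
ft_force: [22.6, -1.9, -12.9]
gripper_width: 0.0156
[ 22.60403816  -1.89192641 -12.86411997] 0.015608729076917058 17.3833
0.15612592743931045
0.0 [0.499 0.108] [-2.2 -2.4 -0. ]
0.08 [0.498 0.095] [-11.2   6.7  -0. ]
0.16 [0.499 0.082] [-19.4  16.4  -0. ]
0.24 [0.501 0.069] [-26.8  26.8   0. ]
0.32 [0.503 0.057] [-33.4  37.7   0.1]
0.4 [0.507 0.045] [-39.   49.2   0.1]
0.48 [0.512 0.033] [-43.8  61.    0.1]
0.56 [0.517 0.021] [-47.5  73.2   0.2]
q est 0.8640876690771555
```

```bash
python3 -m jog '[[5,[2,4,0],0],[5,[-6.4,11.5,0],0],[5,[-14.3,21,0],0],[5,[-21.3,31.4,0],0],[5,[-27.5,42,0],0],[5,[-32.8,53.4,0],0],[5,[-37.2,65,0],0],[5,[-40.5,77,0],0]]'
python3 -m jog '[[5,[0,0,0],0],[5,[0,0,0],0],[5,[0,0,0],0],[5,[0,0,0],0],[5,[0,0,0],0],[5,[0,0,0],0],[5,[0,0,0],0],[5,[0,0,0],0]]'
python3 - <<'E'
from arc import *
s=robot.read_state();p=np.array(s['position']);print(s['ft_force'],s['gripper_width'],s['time'])
r=p[:2]-H;g=lambda v:np.arctan2(v[1],v[0])
print(np.linalg.norm(r),'q est',(g(r)-g(bar(0)-H))%6.283)
im=cams.snapshot('top');cv2.imwrite('pics/t9.png',cv2.resize(im[120:320,200:440],(720,600)));im=cams.snapshot('scene');cv2.imwrite('pics/s9.png',im)
E
```

```text
time: 18.05
position: [0.5222, 0.0255, 0.1638]
tool_rot: [-2.921, -1.154, -0.003]
ft_force: [3.3, 7.3, 0.6]
gripper_width: 0.0152
time: 18.72
position: [0.522, 0.026, 0.1638]
tool_rot: [-2.921, -1.154, -0.002]
ft_force: [1.2, 4.2, 2.0]
gripper_width: 0.0155
[1.21132139 4.22112325 2.0391866 ] 0.015536522242536833 18.7167
0.15296381098190798 q est 1.4125648058289473
```

View pics/t9.png

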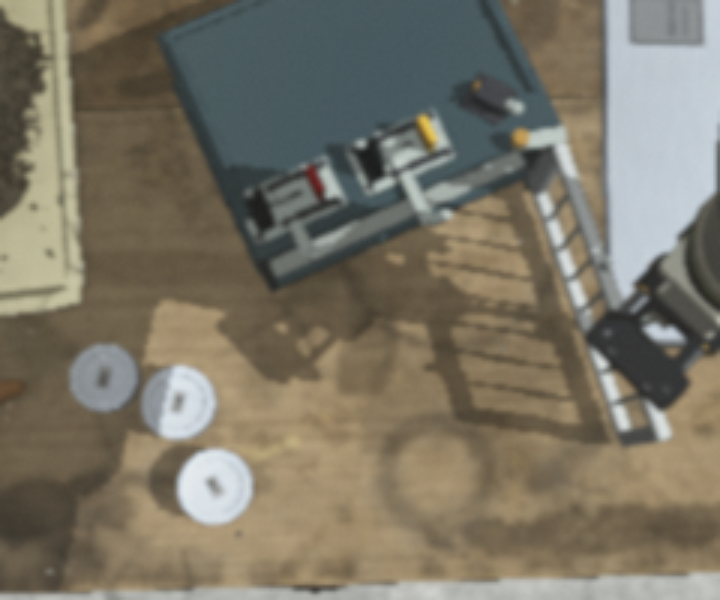

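The top view shows:

- **Door:** its line runs from (565, 130) to (660, 430), about 84° open or roughly 1.45 rad.
- **Gripper:** on the bar.
- **Tins:** the stray at (214, 486) is 75 mm centre to centre from tin_b at (178, 402), a gap of about 13 mm.

Everything is at rest, so I hand the job in.

```bash
python3 -c "
from cell import robot
print(robot.sign_off());s=robot.read_state();print(s['time'],s['ft_force'],s['gripper_width'],s['position'])"
```

```text
the job is handed in; nothing more can be done
None
the job is handed in; nothing more can be done
```

The door is held wide open at about 1.41–1.46 rad with the gripper still on the pull bar, and the job is handed in. The hand-in gives no verdict, so what follows rests on my own checks.

- **Stray tin:** I gripped it, slid it along the bench without lifting, and released it beside tin_b. In the last top view the two are about 75 mm centre to centre, a gap of roughly 13 mm.
- **Catches:** I squeezed the red catch fully and the door stepped out. I then squeezed the yellow one and the door went free, standing ajar at about 0.34 rad.
- **Door:** I gripped the pull bar's sleeve and swung the door past its check. My last reading, before handing in, showed the jaws on the sleeve at 15.5 mm and about 4 N at the bar, as expected for holding it there. The arm had settled at 18.7 s on the robot's clock.

**Disagreements**
- **Door angle:** the arm pose gives 1.41 rad and the picture 1.47. Both are well above the 1.3 needed.
- **Hinge position:** my estimate was about 4–6 mm off. Halfway through the swing this showed as a side pull of about 23 N, which I corrected.

I did not re-measure the jars after the swing, but nothing came near them.

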